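# Slide the weight down the tilting tray

### The job

Two tilting trays for the sliding experiment stand on the lab bench. On the one that carries the round metal weight, push the tab at its end down so that the tray tips and the weight slides all the way down to the backstop at the tab end. Do not touch the weight itself, leave the other tray level, and let go of everything at the end.

Things in the scene. Friction and masses are not known exactly. Their poses are not given: they have to be found in the camera images.
- ramp (a joint): tilt (rad) of the tray that carries the round metal weight: 0 level, positive = tab end down, stops at -0.55 and +0.55. Open aluminium tray, floor 180 x 76 mm, 110 mm above the bench, hinged across its middle on a grey fixed stand. Side walls 14 mm high, lip at the tabless end 10 mm. Stiff hinge: stays where left, takes 3 to 8 N on the tab. The weight slides once past 0.22 to 0.37 rad.
- ramp_tab (a point): centre of the upper face of that tray's flat end tab (50 mm long, 50 mm wide, level with the tray's floor, 110 mm above the bench when level). x points along the tray away from the hinge, y across it, z up. Hinge axis: along y, 120 mm back along -x. Tab's outer edge at x = +25 mm; backstop wall (22 mm high) from x = -25 to -30 mm.
- weight_center (a point): centre of the round steel weight, a flat disc 40 mm in diameter and 20 mm high, 0.14 to 0.28 kg, lying loose on the floor of its tray, between the middle and the end without tab at the start.
- spare (a joint): tilt (rad) of the other tray, of the same make and size, which carries a pale wooden block (60 x 35 x 25 mm) in place of the weight; 0 = level. It stays level.
Not all that is in view belongs to the job. Of the things that look like the part that bears weight_center, the middle-sized one is meant.

How it is judged:
By the outcome, as a careful person would: the job done as asked, in the order asked, and still so for the second after the job is handed in, with the robot touching nothing.
It also fails if it takes over 29 s, if anything falls off the work surface, if the arm or the gripper's body presses on something with over 40 N, if the wrist force passes 120 N, or if a joint passes its speed limit or range.

### The arm

A 6-joint arm with a two-finger parallel gripper is mounted at the origin on the work surface. World frame = base frame: x ahead of the robot, y to its left, z up, the work surface at z = 0. Lengths are in m, angles in degrees, forces in N, time in s.
With the tool pointing down it reaches from about 0.25 to 0.725 m from the base axis. Payload 9.7 kg.
Tool frame: the origin (TCP) lies at the very end of the fingers, on their centre line; the grasp point (between the pads) lies 19 mm behind it; x points along the fingers, z is the direction in which the jaws open and shut, and the axes are right-handed (so a half turn about x gives the same grasp; the last joint's range is limited). The gripper opens to 85 mm and grips with 20 to 120 N. Pads are 22 mm wide; open, the fingers measure 114 mm over their backs; the gripper's body (76 mm by 85 mm) begins 54 mm behind the grasp point. The pads swing forward as they close: fully open they stand 13 mm farther back than shut.
Start: joints at [72.365, 4.979, 10.078, 95.1, 0, 90], TCP at [0.167, 0.524, 0.196] pointing down, gripper open.
Joint ranges: [-179.16, 179.16], [-48.56, 103.87], [-65.8, 70.77], [-126.05, 130.52], [-82.76, 87.17], [-180, 180]. Speed limits (degrees/s): [127.2, 127.2, 147.25, 180, 180, 180].

### API

Orientations are given as [roll, pitch, yaw] about the fixed x, y, z axes, in that order (R = Rz(yaw) Ry(pitch) Rx(roll)).
In Python, from workcell import sensors, vision, job_done gives the robot as it stands.
- The arm moves only by the tool carry_out, never from a script. Its argument "increments" is a list of rows, each a list of 7 numbers: the turn, a rotation vector about the tool's x, y, z in degrees, then the shift along the tool's x, y, z in mm, then the opening in per cent of the stroke, from 0 (shut) to 100 (fully open). A call has 1 to 12 rows; each row shifts and turns the commanded pose from where the row before left it, along the tool's axes as they then stand; what a row does not reach is not made up. A row lasts 1/8 s, in which the tool goes at most 62.5 mm and 10.7 degrees, less where a joint would pass 70% of its speed; a pose out of reach is approached as far as the arm can. A call is refused whole if a number of a shift passes 62.5 or a number of a turn 10.7, either way. A call with a gripper value outside its range is refused whole. The fingers move at their own pace and stop on an object; "squeeze" is the grip in N (left out, the last holds). Time passes only in rows, so rows that do not move let the fingers close. It gives the time, the measured TCP pose, the force and the opening at its end, in the units of the state.
- sensors.get_obs(): the state, without advancing time (a new reading comes with each control period).
- vision.camera(name): name is "scene" or "side" or "wrist"; returns the picture (384x512x3 uint8, red, green, blue); there is no depth.
- vision.calibration(name): a dict with "camera_matrix" (3x3 intrinsics, pixels), "dist" ([k1, k2, p1, p2, k3] as OpenCV has them; the pictures are not rectified), "extrinsics" (4x4, takes a point from world to camera coordinates); the wrist camera has in their place "mount" (4x4, takes a point from camera to tool coordinates, whose origin is the TCP and whose axes are the tool frame's). Camera axes: x right, y up, looking along -z (the intrinsics and any distortion apply to the point x, -y, -z); pixel columns grow to the right and rows downward; lengths in m; the calibration is good to about 2 mm. A picture is of the moment at which its call begins: read the wrist's pose just before it. calibration takes no time and is no camera call.
- job_done(): hands the job in, once; it reports no verdict.
The state is a dict: "time": time; "q": joint angles; "qd": joint speeds; "joint_efforts": joint torques, N m; "ee_pos": TCP position; "tcp_rot": TCP orientation; "wrist_force": force on the tool from outside, world axes, zero at the start; "torque": the same for the moment, N m; "opening": finger opening in m.
Only numpy, scipy, OpenCV 4.12 (cv2) and the standard library are available. Lean on these libraries where they do the work, as an engineer would, in place of code of your own. Each camera call takes 0.05 s, during which the arm holds its last target.

## Working session

There is one attempt and no reset: what is moved stays moved. The work goes in short steps, Python scripts to look and compute and a tool call to move; the robot and the scene stay as the last step left them, time stands still between calls to the robot, and variables do not carry over. Pictures are saved under pics/ and viewed, and the job is handed in when it is done.

Besides the shell and the picture viewer there is one more tool, called after "Call:" as name([rows], argument=value, ...), one row to a line, values as JSON. carry_out: Moves the arm, as the interface text tells. Its arguments: {"type":"object","properties":{"increments":{"type":"array"},"squeeze":{"type":"number"}},"required":["increments"]}

```bash
mkdir -p pics; ls; python3 - <<'E'
from workcell import sensors, vision
import cv2
for n in ["scene","side","wrist"]:
    cv2.imwrite(f"pics/{n}0.png",vision.camera(n)[:,:,::-1])
    c=vision.calibration(n); print(n,{k:__import__('numpy').round(v,3).tolist() for k,v in c.items()})
print(sensors.get_obs())
E
```

```text
pics
scene {'camera_matrix': [[390.262, 0.0, 254.259], [0.0, 390.262, 186.453], [0.0, 0.0, 1.0]], 'dist': [0.038, 0.0, 0.0, 0.0, 0.0], 'extrinsics': [[0.846, 0.533, 0.016, -0.457], [-0.355, 0.541, 0.762, 0.082], [0.397, -0.651, 0.647, -0.92], [0.0, 0.0, 0.0, 1.0]]}
side {'camera_matrix': [[366.531, 0.0, 254.228], [0.0, 366.531, 189.353], [0.0, 0.0, 1.0]], 'dist': [-0.114, 0.0, 0.0, 0.0, 0.0], 'extrinsics': [[0.994, -0.107, 0.017, -0.528], [0.035, 0.465, 0.885, -0.139], [-0.102, -0.879, 0.466, -0.736], [0.0, 0.0, 0.0, 1.0]]}
wrist {'camera_matrix': [[300.701, 0.0, 255.38], [0.0, 300.701, 194.265], [0.0, 0.0, 1.0]], 'dist': [0.001, 0.0, 0.0, 0.0, 0.0], 'mount': [[-0.001, 0.315, -0.949, -0.177], [0.001, 0.949, 0.315, 0.081], [1.0, -0.001, -0.001, -0.001], [0.0, 0.0, 0.0, 1.0]]}
{'time': 0.15, 'q': array([7.23652418e+01, 5.00372023e+00, 1.00428967e+01, 9.50993019e+01,
       1.52515777e-03, 9.00004874e+01]), 'qd': array([-0.00863923, -0.10573888,  0.0620601 ,  0.06885484, -0.03187272,
       -0.05393234]), 'joint_efforts': array([ 2.19455818e-03, -5.20762038e+01,  4.65043294e+01,  1.38640119e-02,
        4.87033049e-05,  1.58357295e-05]), 'ee_pos': array([0.16654612, 0.52394503, 0.19592951]), 'tcp_rot': array([ 178.54741735,   89.93985532, -109.08782902]), 'wrist_force': array([-1.14172525, -0.43596901,  0.17329356]), 'torque': array([-0.04422184, -0.00836609,  0.00209508]), 'opening': 0.08553722950154635}
```

View pics/scene0.png

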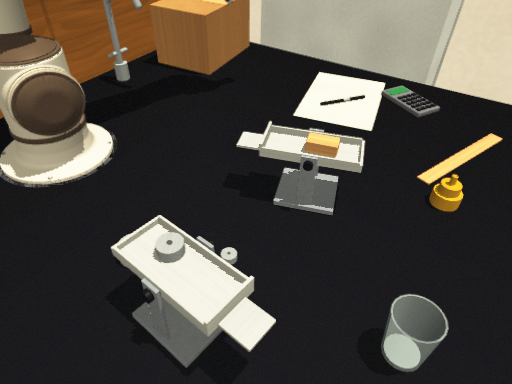

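View pics/side0.png

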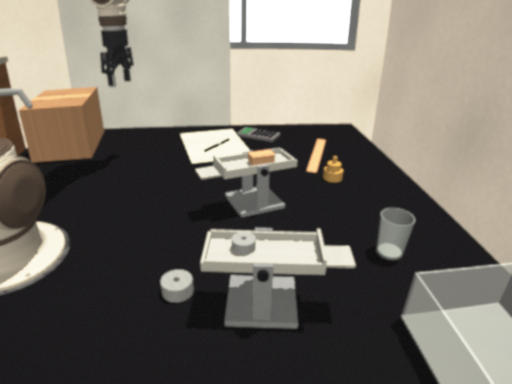

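View pics/wrist0.png

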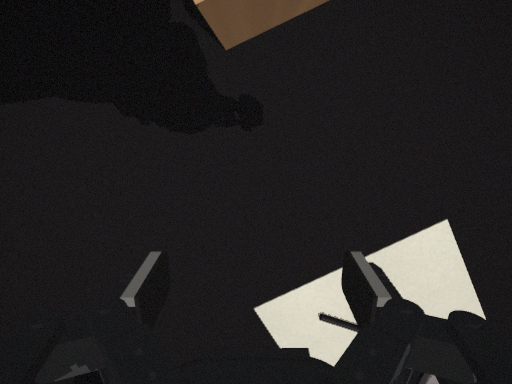

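The scene view shows the near tray with a steel disc at (170,245) and its tab at (247,322). The far tray has a wooden block at (323,145) and its tab at (252,141). There is a loose disc at scene (229,256) and one at side (177,285), plus a brass weight at scene (446,193). I'll crop in and measure.

```bash
cat > h.py <<'E'
import numpy as np, cv2
from workcell import vision
def ray(n,uv):
    c=vision.calibration(n);K=np.array(c["camera_matrix"]);d=np.array(c["dist"]);E=np.array(c["extrinsics"])
    p=cv2.undistortPoints(np.array([[uv]],float),K,d)[0,0]
    v=np.array([p[0],-p[1],-1.]);R=E[:3,:3]
    return -R.T@E[:3,3], R.T@v
def plane(n,uv,z):
    o,v=ray(n,uv);return o+v*(z-o[2])/v[2]
def tri(u1,u2):
    a,v=ray("scene",u1);b,w=ray("side",u2)
    s=np.linalg.lstsq(np.c_[v,-w],b-a,rcond=None)[0]
    p,q=a+v*s[0],b+w*s[1];return (p+q)/2,np.linalg.norm(p-q)
E
python3 - <<'E'
from h import *
a=cv2.imread("pics/scene0.png")[205:375,100:290];b=cv2.imread("pics/side0.png")[210:340,150:370]
cv2.imwrite("pics/c1.png",cv2.resize(a,None,fx=3.5,fy=3.5,interpolation=2));cv2.imwrite("pics/c2.png",cv2.resize(b,None,fx=3.5,fy=3.5,interpolation=2))
P=lambda p:np.round(p,4)
print("disc top tri",tri((170,240),(243,236.5)))
print("loose scene z=.02",P(plane("scene",(229,253),.015)),"side",P(plane("side",(177,277),.02)))
print("tab",tri((247,322),(340,257)),plane("scene",(247,322),.11))
print("spare tab",plane("scene",(252,141),.11))
E
```

```text
disc top tri (array([ 0.49431693, -0.14983598,  0.13068774]), np.float64(0.0017760901672347772))
loose scene z=.02 [ 0.5171 -0.0457  0.015 ] side [ 0.3763 -0.1135  0.02  ]
tab (array([ 0.64654034, -0.18788377,  0.10958695]), np.float64(0.006236802190578664)) [ 0.64442008 -0.18525963  0.11      ]
spare tab [0.43961787 0.14796261 0.11      ]
```

View pics/c1.png

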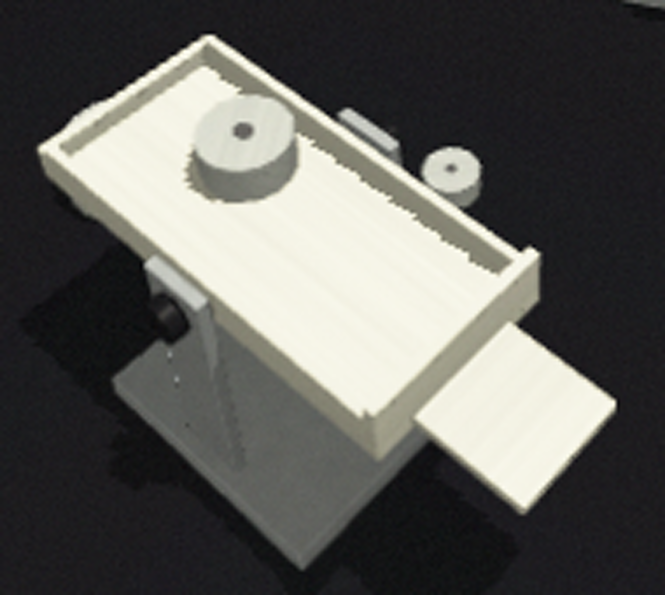

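View pics/c2.png

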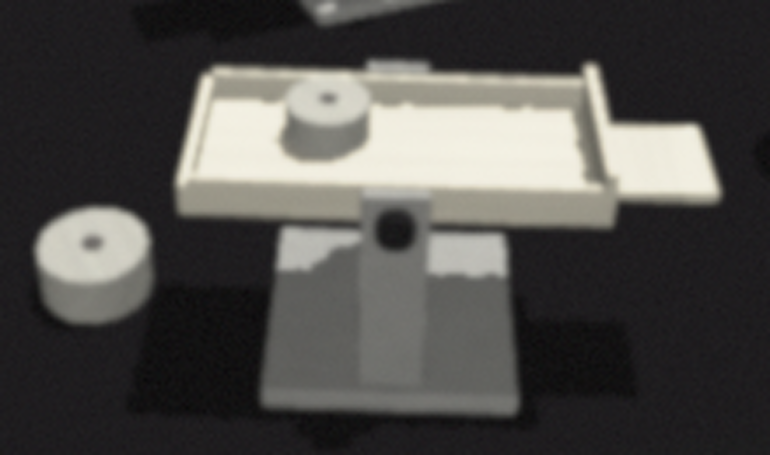

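```bash
python3 - <<'E'
from h import *
S=np.array([(511,323),(616,404),(524,513),(415,418)])/3.5+(100,205)
D=np.array([(607,124),(703,124),(719,200),(618,202)])/3.5+(150,210)
p=np.array([plane("scene",s,.11) for s in S]);q=np.array([plane("side",s,.11) for s in D])
print(p.round(4),q.round(4));print("tri",[tri(a,b)[0].round(4).tolist() for a,b in zip(S,D)])
for x in(p,q):
    d=(x[1]+x[2]-x[0]-x[3])/2; print(x.mean(0).round(4),np.linalg.norm(d),np.linalg.norm((x[0]+x[1]-x[2]-x[3])/2),np.degrees(np.arctan2(d[1],d[0])))
a=np.array(plane("scene",np.array((211,38))/3.5+(100,205),.12)),;print(a)
c=np.array(tri((170,242),(243,237.5))[0]);print("disc->tab",c, np.degrees(np.arctan2(*(p.mean(0)-c)[1::-1])))
E
```

```text
[[ 0.6247 -0.1572  0.11  ]
 [ 0.6728 -0.1645  0.11  ]
 [ 0.6668 -0.2141  0.11  ]
 [ 0.6175 -0.2063  0.11  ]] [[ 0.6289 -0.1594  0.11  ]
 [ 0.6754 -0.1639  0.11  ]
 [ 0.6636 -0.2194  0.11  ]
 [ 0.6182 -0.216   0.11  ]]
tri [[0.627, -0.1605, 0.1127], [0.6738, -0.1663, 0.1124], [0.6661, -0.2128, 0.1051], [0.6187, -0.2076, 0.1064]]
[ 0.6455 -0.1855  0.11  ] 0.04930666735938329 0.04974448166190797 -8.82972986698473
[ 0.6465 -0.1897  0.11  ] 0.04612559970837503 0.057137029535830094 -4.991828059007367
(array([ 0.44096818, -0.11357326,  0.12      ]),)
disc->tab [ 0.494632   -0.15068998  0.1285903 ] -13.00577445165868
```

The three discs differ in size. The small one, scene (229,256), and the large one, side (177,285), lie on the bench; the middle one sits in the near tray. So the target is the near tray: tab centre about (0.6455, -0.186, 0.11), yaw about -8.5°. The tab sizes measure about 49 x 50 mm, which agrees with the description.

```bash
cat >> h.py <<'E'
from workcell import sensors
from scipy.spatial.transform import Rotation as Ro
def st():
    o=sensors.get_obs();return o,Ro.from_euler("xyz",o["tcp_rot"],degrees=True)
def plan(target,yaw_y,n):
    """n equal rows to bring tool y to heading yaw_y (deg) & TCP to target, x down; prints tool-frame rows"""
    o,R=st();y=-np.radians(yaw_y);h=np.radians(yaw_y)
    Y=np.array([np.cos(h),np.sin(h),0]);X=np.array([0,0,-1.]);T=Ro.from_matrix(np.c_[X,Y,np.cross(X,Y)])
    rv=(R.inv()*T).as_rotvec();p=o["ee_pos"]
    print("rv deg",np.degrees(rv).round(2),"ypos",R.as_matrix().round(3).tolist(),p.round(4))
    for i in range(n):
        Ri=R*Ro.from_rotvec(rv*i/n);print((np.degrees(rv)/n).round(2),(Ri.inv().apply((np.array(target)-p)/n)*1000).round(1))
E
python3 - <<'E'
from h import *
plan([.653,-.187,.22],-8.5+180,16)
plan([.653,-.187,.22],-8.5,1)
E
```

```text
rv deg [-9.14 -0.06 -0.01] ypos [[-0.0, -0.953, 0.303], [-0.001, 0.303, 0.953], [-1.0, 0.0, -0.001]] [0.1665 0.5239 0.1959]
[-0.57 -0.   -0.  ] [ -1.5 -42.4 -33.1]
[-0.57 -0.   -0.  ] [ -1.5 -42.1 -33.6]
[-0.57 -0.   -0.  ] [ -1.5 -41.8 -34. ]
[-0.57 -0.   -0.  ] [ -1.5 -41.4 -34.4]
[-0.57 -0.   -0.  ] [ -1.5 -41.1 -34.8]
[-0.57 -0.   -0.  ] [ -1.5 -40.7 -35.2]
[-0.57 -0.   -0.  ] [ -1.5 -40.4 -35.6]
[-0.57 -0.   -0.  ] [ -1.5 -40.  -36. ]
[-0.57 -0.   -0.  ] [ -1.5 -39.7 -36.4]
[-0.57 -0.   -0.  ] [ -1.5 -39.3 -36.8]
[-0.57 -0.   -0.  ] [ -1.5 -38.9 -37.2]
[-0.57 -0.   -0.  ] [ -1.5 -38.6 -37.6]
[-0.57 -0.   -0.  ] [ -1.5 -38.2 -38. ]
[-0.57 -0.   -0.  ] [ -1.5 -37.8 -38.3]
[-0.57 -0.   -0.  ] [ -1.5 -37.4 -38.7]
[-0.57 -0.   -0.  ] [ -1.5 -37.  -39.1]
rv deg [ 1.7086e+02 -1.0000e-02  9.0000e-02] ypos [[-0.0, -0.953, 0.303], [-0.001, 0.303, 0.953], [-1.0, 0.0, -0.001]] [0.1665 0.5239 0.1959]
[ 1.7086e+02 -1.0000e-02  9.0000e-02] [ -23.5 -679.  -530.2]
```

Call:
carry_out([
  [0,0,0,-20,-15,-12,0],
  [0,0,0,-10,-42,-33,0],
  [0,0,0,0,-42,-33,0],
  [0,0,0,0,-42,-33,0],
  [0,0,0,0,-42,-33,0],
], squeeze=20)

```text
time: 0.78
ee_pos: [0.298, 0.33, 0.2263]
tcp_rot: [-93.4, 90.0, -21.0]
wrist_force: [0.1, 0.5, -0.0]
opening: -0.0
```

```bash
python3 - <<'E'
from h import *
print(st()[0]['q'].round(1)); plan([.653,-.187,.22],-8.5+180,12)
E
```

```text
[47.9 -8.6  0.2 98.8 -0.  65.5]
rv deg [-9.11 -0.    0.01] ypos [[0.0, -0.953, 0.303], [-0.0, 0.303, 0.953], [-1.0, -0.0, -0.0]] [0.298  0.33   0.2263]
[-0.76 -0.    0.  ] [  0.5 -41.2 -32.1]
[-0.76 -0.    0.  ] [  0.5 -40.8 -32.7]
[-0.76 -0.    0.  ] [  0.5 -40.4 -33.2]
[-0.76 -0.    0.  ] [  0.5 -39.9 -33.7]
[-0.76 -0.    0.  ] [  0.5 -39.5 -34.2]
[-0.76 -0.    0.  ] [  0.5 -39.  -34.8]
[-0.76 -0.    0.  ] [  0.5 -38.6 -35.3]
[-0.76 -0.    0.  ] [  0.5 -38.1 -35.8]
[-0.76 -0.    0.  ] [  0.5 -37.6 -36.3]
[-0.76 -0.    0.  ] [  0.5 -37.1 -36.8]
[-0.76 -0.    0.  ] [  0.5 -36.6 -37.3]
[-0.76 -0.    0.  ] [  0.5 -36.1 -37.8]
```

Call:
carry_out([
  [-0.8,0,0,0,-41,-32,0],
  [-0.8,0,0,0,-41,-33,0],
  [-0.8,0,0,0,-40,-33,0],
  [-0.8,0,0,0,-40,-34,0],
  [-0.8,0,0,0,-39,-34,0],
  [-0.8,0,0,0,-39,-35,0],
  [-0.8,0,0,0,-38,-35,0],
  [-0.8,0,0,0,-38,-36,0],
  [-0.8,0,0,0,-37,-36,0],
  [-0.8,0,0,0,-37,-37,0],
  [-0.8,0,0,0,-36,-37,0],
  [-0.3,0,0,0,-30,-30,0],
])

```text
time: 2.28
ee_pos: [0.6473, -0.1767, 0.2257]
tcp_rot: [85.9, 90.0, 167.3]
wrist_force: [0.9, -0.0, -0.2]
opening: -0.0
```

```bash
python3 - <<'E'
from h import *
print(st()[0]['q'].round(1)); plan([.653,-.187,.22],-8.5+180,1)
for n in ["scene","side"]:
    cv2.imwrite(f"pics/{n}1.png",vision.camera(n)[:,:,::-1])
cv2.imwrite("pics/wrist1.png",vision.camera("wrist")[:,:,::-1])
print(st()[0]['ee_pos'],st()[0]['qd'].round(1))
E
```

```text
[-15.3  24.2  36.6 102.5  -0.   -6.7]
rv deg [-0.06  0.   -0.05] ypos [[-0.001, -0.989, 0.149], [0.0, 0.149, 0.989], [-1.0, 0.001, 0.0]] [ 0.6473 -0.1767  0.2257]
[-0.06  0.   -0.05] [ 5.7 -7.2 -9.3]
[ 0.64702401 -0.1765081   0.22410412] [ 1.8 -3.5 -2.1  0.3  0.4  0.8]
```

View pics/wrist1.png

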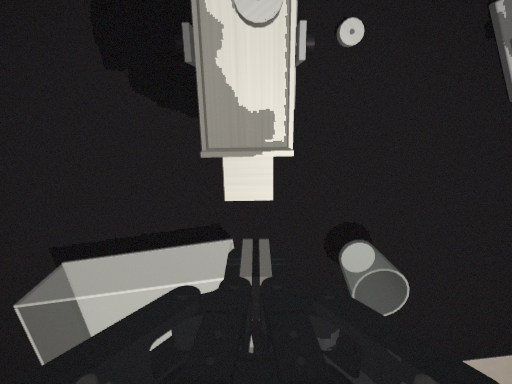

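View pics/side1.png

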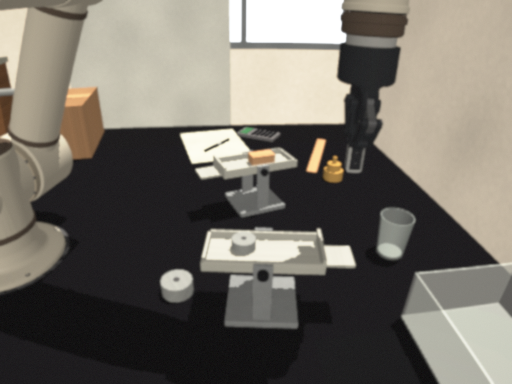

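```bash
cat >> h.py <<'E'
def wplane(uv,z,o=None):
    o,R=o or st();c=vision.calibration("wrist");M=np.array(c["mount"])
    p=cv2.undistortPoints(np.array([[uv]],float),np.array(c["camera_matrix"]),np.array(c["dist"]))[0,0]
    a=R.apply(M[:3,3])+o["ee_pos"];v=R.apply(M[:3,:3]@np.array([p[0],-p[1],-1.]))
    return a+v*(z-a[2])/v[2]
E
python3 - <<'E'
from h import *
for uv in [(223,201),(273,201),(273,157),(222,157),(247.5,201)]: print(uv,wplane(uv,.11).round(4))
print("disc ax",wplane((258,5),.13).round(4),"backstop ends",wplane((201,153),.132).round(4),wplane((293,152),.132).round(4))
for z in (0,.05,.1): print("box",z,wplane((235,240),z).round(3),wplane((64,264),z).round(3),plane("side",(416,268),z).round(3),plane("scene",(395,310),z).round(3))
im=cv2.imread("pics/wrist1.png")[130:260,170:330];cv2.imwrite("pics/c3.png",cv2.resize(im,None,fx=4.5,fy=4.5))
E
```

```text
(223, 201) [ 0.6639 -0.2138  0.11  ]
(273, 201) [ 0.6716 -0.1629  0.11  ]
(273, 157) [ 0.6262 -0.1569  0.11  ]
(222, 157) [ 0.6187 -0.2064  0.11  ]
(247.5, 201) [ 0.6677 -0.1889  0.11  ]
disc ax [ 0.5003 -0.1533  0.13  ] backstop ends [ 0.6084 -0.2214  0.132 ] [ 0.6199 -0.1391  0.132 ]
box 0 [ 0.763 -0.226  0.   ] [ 0.764 -0.49   0.   ] [ 0.852 -0.11  -0.   ] [0.792 0.012 0.   ]
box 0.05 [ 0.739 -0.218  0.05 ] [ 0.74  -0.449  0.05 ] [ 0.81  -0.166  0.05 ] [ 0.791 -0.026  0.05 ]
box 0.1 [ 0.714 -0.211  0.1  ] [ 0.715 -0.409  0.1  ] [ 0.768 -0.222  0.1  ] [ 0.79  -0.064  0.1  ]
```

View pics/scene1.png

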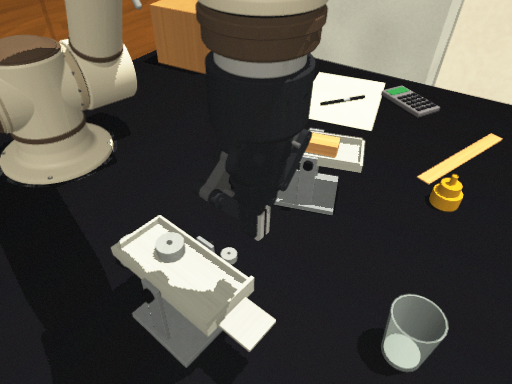

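View pics/c3.png

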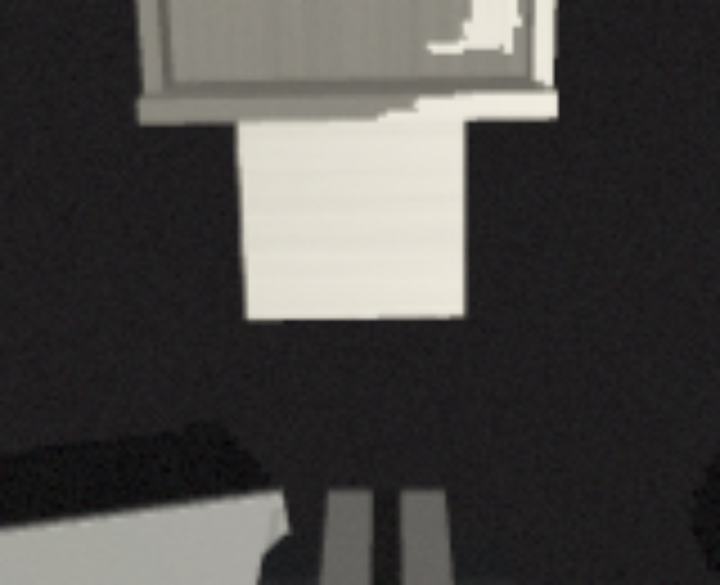

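The tab measured from the wrist camera agrees: centre about (0.645, -0.185), heading -8.5°. I'll centre the closed fingers over its middle and go down.

Call:
carry_out([
  [0,0,0,10,-3,-9,0],
  [0,0,0,30,0,0,0],
  [0,0,0,30,0,0,0],
  [0,0,0,20,0,0,0],
  [0,0,0,0,0,0,0],
  [0,0,0,0,0,0,0],
])

```text
time: 3.18
ee_pos: [0.6483, -0.1839, 0.1379]
tcp_rot: [-96.9, 89.9, -15.4]
wrist_force: [0.3, 0.0, 0.5]
opening: 0.0001
```

```bash
python3 - <<'E'
from h import *
plan([.6489,-.1856,.050],-8.5+180,1)
cv2.imwrite("pics/scene2.png",cv2.resize(vision.camera("scene")[200:380,100:300,::-1],None,fx=3,fy=3))
cv2.imwrite("pics/wrist2.png",vision.camera("wrist")[:,:,::-1])
E
```

```text
rv deg [-0.   -0.01  0.09] ypos [[0.002, -0.989, 0.148], [-0.0, 0.148, 0.989], [-1.0, -0.002, -0.0]] [ 0.6483 -0.1839  0.1379]
[-0.   -0.01  0.09] [87.9 -0.7 -1.6]
```

View pics/wrist2.png

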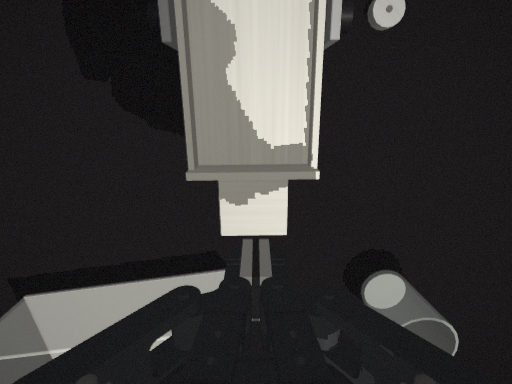

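View pics/scene2.png

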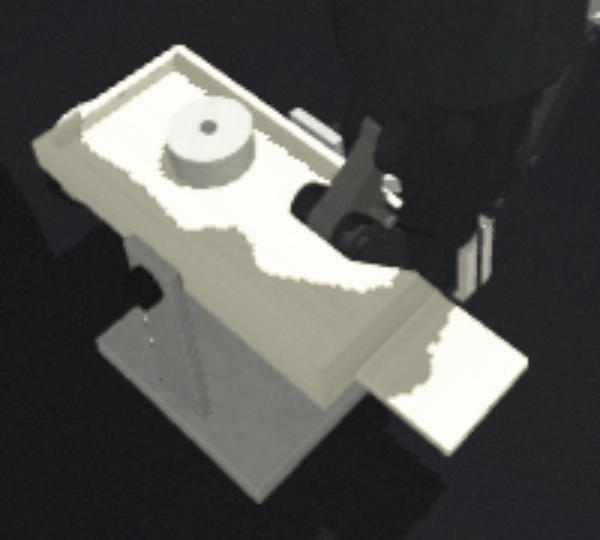

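```bash
python3 - <<'E'
from h import *
c=vision.calibration("wrist");M=np.linalg.inv(np.array(c["mount"]));K=np.array(c["camera_matrix"])
for t in [(0,0,0),(0,.011,0),(0,-.011,0),(0,.011,.0145)]:
    p=M[:3,:3]@np.array(t)+M[:3,3];print(t,K[0,0]*p[0]/-p[2]+K[0,2],K[1,1]*-p[1]/-p[2]+K[1,2])
o,R=st();c=vision.calibration("scene");E=np.array(c["extrinsics"]);p=E[:3,:3]@o["ee_pos"]+E[:3,3];K=np.array(c["camera_matrix"])
uv=np.array([K[0,0]*p[0]/-p[2]+K[0,2],K[1,1]*-p[1]/-p[2]+K[1,2]]);print("scene tcp",uv,(uv-[100,200])*3)
for uv in [(222,236),(287,236)]: print(wplane(uv,.11).round(4))
E
```

```text
(0, 0, 0) 257.1110863069812 227.44089671615194
(0, 0.011, 0) 257.1566426444619 211.56643458806778
(0, -0.011, 0) 257.0671308156511 242.75753148152774
(0, 0.011, 0.0145) 280.044995019434 211.57986860210872
scene tcp [250.70974878 309.47456456] [452.12924633 328.42369368]
[ 0.6646 -0.2132  0.11  ]
[ 0.6718 -0.1646  0.11  ]
```

The visible fingertips sit about 12 mm short of where the TCP projects, so I'll find the contact by force.

Call:
carry_out([
  [0,0,0,12,-1,-2,0],
  [0,0,0,10,0,0,0],
  [0,0,0,5,0,0,0],
  [0,0,0,0,0,0,0],
])

```text
time: 3.78
ee_pos: [0.6486, -0.1863, 0.1087]
tcp_rot: [84.1, 89.9, 165.6]
wrist_force: [0.6, 0.3, -0.7]
opening: -0.0001
```

```bash
python3 - <<'E'
from h import *
cv2.imwrite("pics/scene3.png",cv2.resize(vision.camera("scene")[200:380,100:300,::-1],None,fx=3,fy=3))
cv2.imwrite("pics/wrist3.png",cv2.resize(vision.camera("wrist")[100:300,130:390,::-1],None,fx=2.5,fy=2.5))
E
```

```text
(no output)
```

View pics/wrist3.png

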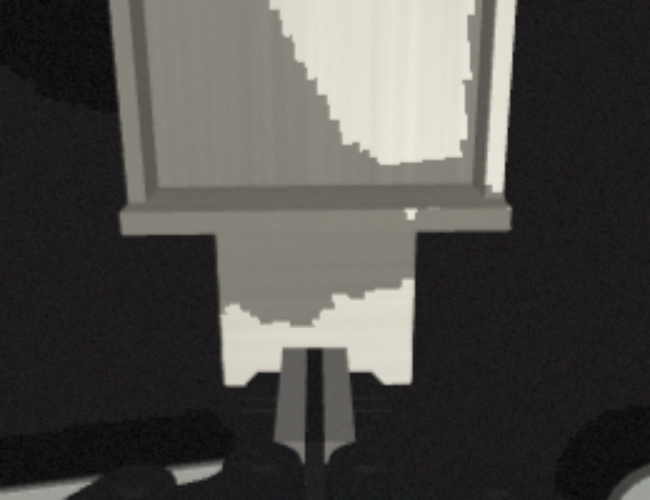

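View pics/scene3.png

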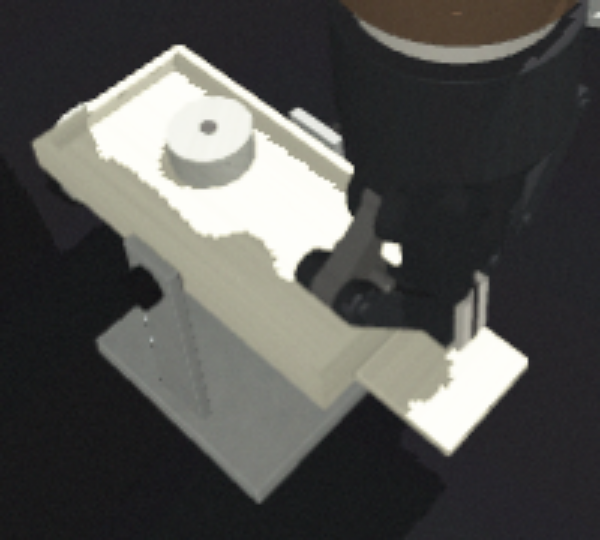

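Call:
carry_out([
  [0,0,0,6,0,0,0],
  [0,0,0,3,0,0,0],
  [0,0,0,0,0,0,0],
])

```text
time: 4.25
ee_pos: [0.6487, -0.1863, 0.1001]
tcp_rot: [82.3, 90.0, 163.8]
wrist_force: [-0.1, 0.5, -0.5]
opening: -0.0001
```

```bash
python3 - <<'E'
from h import *
o=st()[0];print(o["ee_pos"].round(4),o["wrist_force"].round(2))
for z in(.11,.12,.13): print(z,plane("scene",(254,316),z).round(4))
w=vision.camera("wrist")[:,:,::-1];s=vision.camera("side")[:,:,::-1]
print(st()[0]["wrist_force"].round(2))
cv2.imwrite("pics/m4.png",np.hstack([cv2.resize(w[100:300,130:390],(520,400)),cv2.resize(s[190:340,190:380],(280*400//280,400))[:,:280] if 0 else cv2.resize(s[200:300,290:370],(280,350)).copy() if 0 else cv2.resize(s[200:300,300:370],(280,400))]))
E
```

```text
[ 0.6487 -0.1863  0.1001] [-0.14  0.48 -0.49]
0.11 [ 0.6473 -0.174   0.11  ]
0.12 [ 0.6504 -0.1792  0.12  ]
0.13 [ 0.6535 -0.1844  0.13  ]
[ 0.03 -0.04 -0.03]
```

View pics/m4.png

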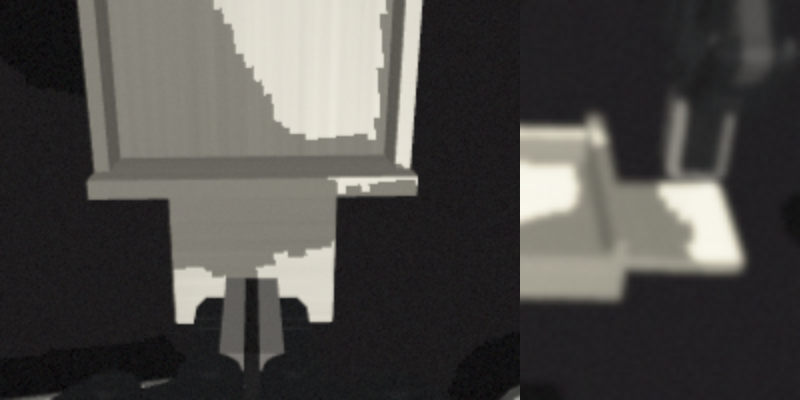

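Call:
carry_out([
  [0,0,0,6,0,0,0],
  [0,0,0,4,0,0,0],
  [0,0,0,3,0,0,0],
  [0,0,0,0,0,0,0],
])

```text
time: 4.85
ee_pos: [0.6488, -0.1863, 0.0871]
tcp_rot: [80.2, 90.0, 161.7]
wrist_force: [0.0, -0.7, 0.2]
opening: -0.0001
```

```bash
python3 - <<'E'
from h import *
o=st()[0];print(o["ee_pos"].round(4),o["wrist_force"].round(2))
w=vision.camera("wrist")[:,:,::-1];s=vision.camera("side")[:,:,::-1]
cv2.imwrite("pics/m5.png",np.hstack([cv2.resize(w[100:300,130:390],(520,400)),cv2.resize(s[200:300,300:370],(280,400))]))
E
```

```text
[ 0.6488 -0.1863  0.0871] [ 0.01 -0.67  0.16]
```

View pics/m5.png

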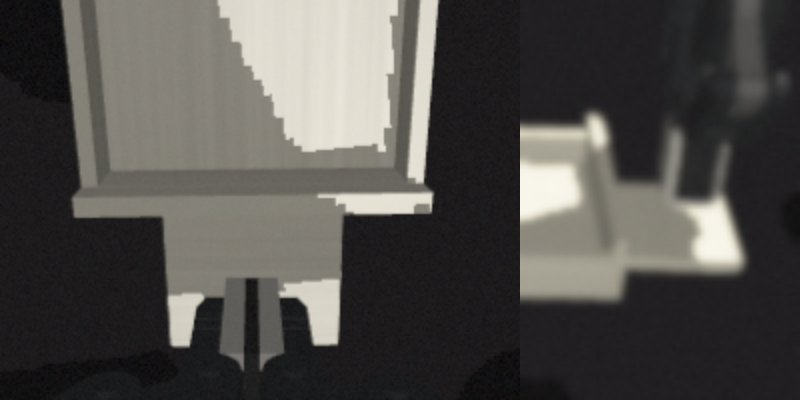

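Call:
carry_out([
  [0,0,0,4,0,0,0],
  [0,0,0,4,0,0,0],
  [0,0,0,3,0,0,0],
  [0,0,0,0,0,0,0],
])

```text
time: 5.45
ee_pos: [0.6487, -0.1863, 0.0761]
tcp_rot: [83.6, 90.0, 165.1]
wrist_force: [0.6, -0.3, -0.5]
opening: -0.0
```

```bash
python3 - <<'E'
from h import *
o=st()[0];print(o["ee_pos"].round(4),o["wrist_force"].round(2))
w=vision.camera("wrist")[:,:,::-1];s=vision.camera("side")[:,:,::-1]
cv2.imwrite("pics/m6.png",np.hstack([cv2.resize(w[100:300,130:390],(520,400)),cv2.resize(s[200:300,300:370],(280,400))]))
E
```

```text
[ 0.6487 -0.1863  0.0761] [ 0.64 -0.25 -0.52]
```

View pics/m6.png

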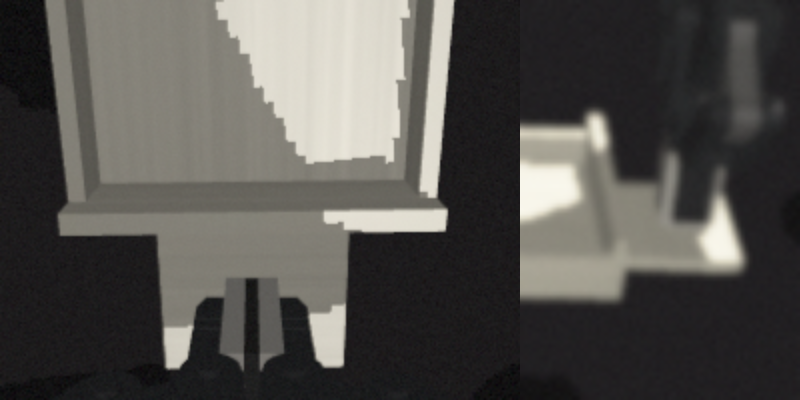

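Call:
carry_out([
  [0,0,0,3,0,0,0],
  [0,0,0,3,0,0,0],
  [0,0,0,0,0,0,0],
])

```text
time: 5.92
ee_pos: [0.6491, -0.1864, 0.0704]
tcp_rot: [-101.3, 90.0, -19.9]
wrist_force: [1.4, -0.2, 0.1]
opening: 0.0001
```

```bash
python3 - <<'E'
from h import *
o=st()[0];print(o["ee_pos"].round(4),o["wrist_force"].round(2),o["torque"].round(3))
w=vision.camera("wrist")[:,:,::-1];s=vision.camera("side")[:,:,::-1]
cv2.imwrite("pics/m7.png",np.hstack([cv2.resize(w[100:300,130:390],(390,300)),cv2.resize(s[190:290,260:370],(330,300))]))
E
```

```text
[ 0.6491 -0.1864  0.0704] [ 1.44 -0.22  0.13] [-0.045 -0.155 -0.009]
```

View pics/m7.png

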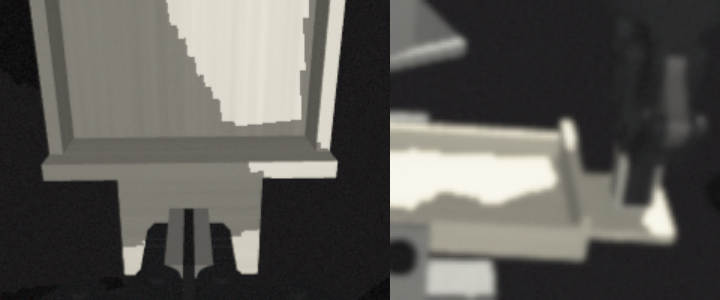

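```bash
python3 - <<'E'
from h import *
for i in range(1):
    s=vision.camera("scene")[:,:,::-1];o=st()[0];print(o["wrist_force"].round(2),o["torque"].round(3),o["ee_pos"])
d=vision.camera("side")[:,:,::-1];o=st()[0];print(o["wrist_force"].round(2),o["torque"].round(3))
cv2.imwrite("pics/m8.png",np.hstack([cv2.resize(s[240:360,170:290],(400,400),interpolation=2),cv2.resize(d[170:290,270:380],(367,400),interpolation=2)]))
E
```

```text
[ 0.8  -0.83  1.38] [-0.045 -0.209  0.046] [ 0.64902551 -0.18642345  0.07042376]
[ 1.05 -0.17  1.32] [-0.095 -0.17  -0.029]
```

View pics/m8.png

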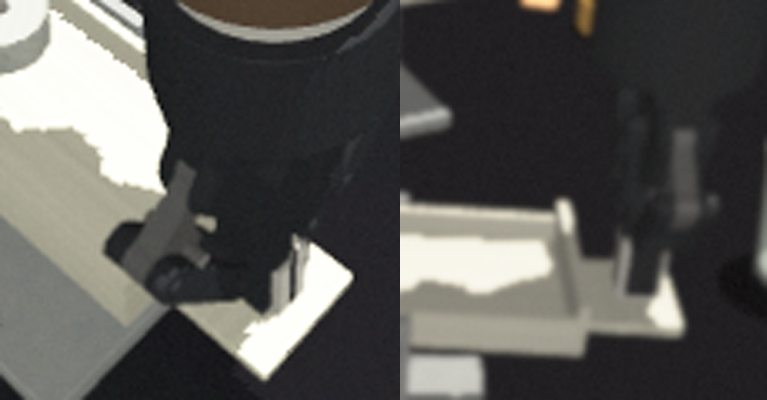

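```bash
cat >> h.py <<'E'
def proj(n,P):
    c=vision.calibration(n);E=np.array(c["extrinsics"]);K=np.array(c["camera_matrix"]);d=np.array(c["dist"])
    P=np.atleast_2d(P);p=P@E[:3,:3].T+E[:3,3];p=p*[1,-1,-1]
    return cv2.projectPoints(p,np.zeros(3),np.zeros(3),K,d)[0][:,0]
E
python3 - <<'E'
from h import *
o,R=st();c=vision.calibration("wrist");M=np.linalg.inv(np.array(c["mount"]));K=np.array(c["camera_matrix"])
for x in (0,-.02,-.036):
  for y in (.011,-.011):
    p=M[:3,:3]@np.array((x,y,0))+M[:3,3];print("wrist",x,y,(K[1,1]*-p[1]/-p[2]+K[1,2]).round(1), "26px wide=mm",26/300*-p[2]*1000)
for x in (0,-.02,-.036,-.073):
  P=o["ee_pos"]+R.apply([x,0,0]);print("x",x,P.round(3),"scene",proj("scene",P).round(1),"side",proj("side",P).round(1))
H=np.array([.5263,-.1672,.11]);d=np.array([.989,-.148,0]);n=np.array([.148,.989,0]);z=np.array([0,0,1.])
for t in (0,.03,.06,.1,.2):
  f=lambda X,Y,Z:H+(X*np.cos(t)+Z*np.sin(t))*d+Y*n+(Z*np.cos(t)-X*np.sin(t))*z
  print(t,"tab R corner side",proj("side",f(.145,-.025,0)).round(1),"scene L corner",proj("scene",f(.145,.025,0)).round(1),"bs top",proj("side",f(.0925,.038,.022)).round(1))
E
```

```text
wrist 0 0.011 211.6 26px wide=mm 16.508698988506822
wrist 0 -0.011 242.8 26px wide=mm 17.10994459149138
wrist -0.02 0.011 224.5 26px wide=mm 14.863802088455211
wrist -0.02 -0.011 258.5 26px wide=mm 15.465047691439775
wrist -0.036 0.011 237.2 26px wide=mm 13.547884568413926
wrist -0.036 -0.011 273.8 26px wide=mm 14.149130171398488
x 0 [ 0.649 -0.186  0.07 ] scene [[249.4 341.6]] side [[336.8 273.5]]
x -0.02 [ 0.649 -0.186  0.09 ] scene [[249.6 333.2]] side [[338.3 264.1]]
x -0.036 [ 0.649 -0.186  0.106] scene [[249.7 326.2]] side [[339.6 256.4]]
x -0.073 [ 0.649 -0.186  0.143] scene [[250.  308.9]] side [[342.7 237.7]]
0 tab R corner side [[355.6 264.6]] scene L corner [[276.7 320.3]] bs top [[319.1 229.3]]
0.03 tab R corner side [[355.1 266.7]] scene L corner [[276.5 322.2]] bs top [[319.3 230.7]]
0.06 tab R corner side [[354.5 268.9]] scene L corner [[276.1 324.1]] bs top [[319.5 232.1]]
0.1 tab R corner side [[353.7 271.7]] scene L corner [[275.6 326.4]] bs top [[319.6 233.9]]
0.2 tab R corner side [[351.  278.6]] scene L corner [[273.7 331.4]] bs top [[319.5 238.5]]
```

All the views agree: the real fingertips are about 36 mm behind the reported TCP. The tips now touch the tab and the tray has tilted about 0.03 rad. The contact is mid-tab, so I'll press on in steps.

Call:
carry_out([
  [0,0,0,5,-2,0,0],
  [0,0,0,5,-2,0,0],
  [0,0,0,5,0,0,0],
  [0,0,0,5,0,0,0],
  [0,0,0,0,0,0,0],
])

```text
time: 6.75
ee_pos: [0.6528, -0.1869, 0.0497]
tcp_rot: [81.6, 90.0, 163.1]
wrist_force: [0.2, -0.1, -0.8]
opening: -0.0002
```

```bash
python3 - <<'E'
from h import *
s=vision.camera("scene")[:,:,::-1];o=st()[0];print(o["wrist_force"].round(2),o["torque"].round(3),o["ee_pos"])
d=vision.camera("side")[:,:,::-1]
cv2.imwrite("pics/m9.png",np.hstack([cv2.resize(s[200:360,110:290],(400,356),interpolation=2),cv2.resize(d[180:320,195:375],(400,356),interpolation=2)]))
E
```

```text
[ 0.61  0.65 -0.07] [ 0.035 -0.036  0.005] [ 0.65286713 -0.18692651  0.04988827]
```

View pics/m9.png

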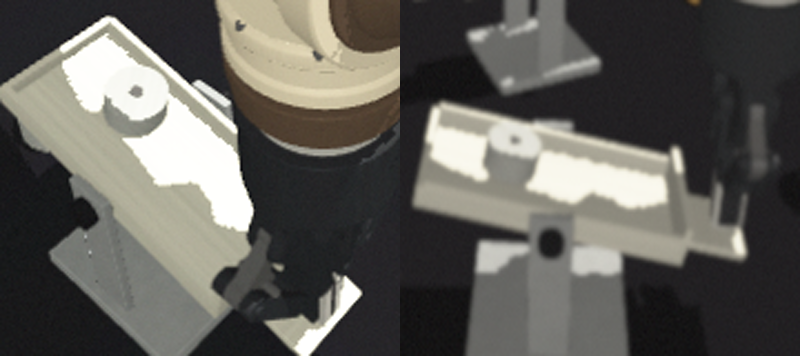

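The tray is at about 0.2 rad with the weight still in place. I'll continue.

Call:
carry_out([
  [0,0,0,5,0,0,0],
  [0,0,0,5,0,0,0],
  [0,0,0,5,0,0,0],
  [0,0,0,5,0,0,0],
  [0,0,0,5,0,0,0],
  [0,0,0,5,0,0,0],
  [0,0,0,0,0,0,0],
  [0,0,0,0,0,0,0],
  [0,0,0,0,0,0,0],
  [0,0,0,0,0,0,0],
])

```text
time: 8.1
ee_pos: [0.6529, -0.187, 0.0205]
tcp_rot: [-47.8, 90.0, 33.6]
wrist_force: [-0.2, 1.1, 0.7]
opening: -0.0001
```

```bash
python3 - <<'E'
from h import *
s=vision.camera("scene")[:,:,::-1];o=st()[0];print(o["wrist_force"].round(2),o["torque"].round(3),o["ee_pos"])
d=vision.camera("side")[:,:,::-1]
cv2.imwrite("pics/m10.png",np.hstack([cv2.resize(s[200:360,110:290],(400,356),interpolation=2),cv2.resize(d[180:320,195:375],(400,356),interpolation=2)]))
E
```

```text
[-0.25  0.27  0.13] [ 0.024  0.032 -0.056] [ 0.65295355 -0.1869399   0.0205187 ]
```

View pics/m10.png

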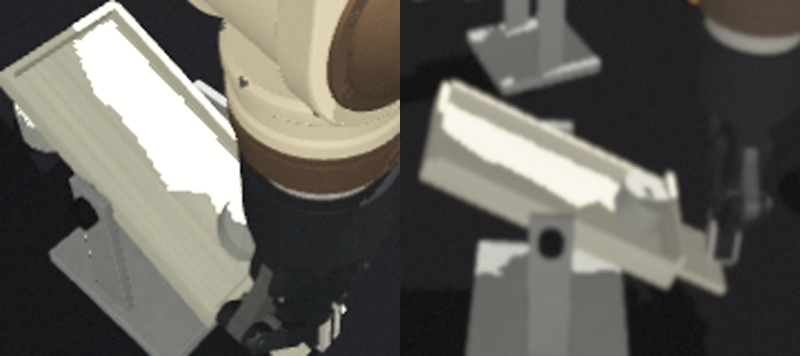

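The weight has slid to the tab end. I'll lift off straight up.

Call:
carry_out([
  [0,0,0,-8,-2,0,0],
  [0,0,0,-20,-2,0,0],
  [0,0,0,-30,0,0,0],
  [0,0,0,-40,0,0,0],
  [0,0,0,-40,0,0,0],
  [0,0,0,-40,0,0,0],
  [0,0,0,0,20,40,0],
  [0,0,0,0,20,50,0],
  [0,0,0,0,20,50,0],
  [0,0,0,0,20,50,0],
  [0,0,0,0,0,0,0],
  [0,0,0,0,0,0,0],
])

```text
time: 9.7
ee_pos: [0.6062, 0.0121, 0.1991]
tcp_rot: [-97.4, 89.9, -15.9]
wrist_force: [0.4, -0.4, 0.4]
opening: 0.0002
```

```bash
python3 - <<'E'
from h import *
s=vision.camera("scene")[:,:,::-1];o=st()[0];print(o["wrist_force"].round(2),o["qd"].round(2),o["ee_pos"])
d=vision.camera("side")[:,:,::-1]
cv2.imwrite("pics/s11.png",s)
cv2.imwrite("pics/m11.png",np.hstack([cv2.resize(s[200:360,110:290],(400,356),interpolation=2),cv2.resize(d[120:320,180:380],(356,356),interpolation=2)]))
E
```

```text
[0.64 0.73 0.39] [-0.8   0.38 -0.13 -0.06  0.08  0.05] [0.6062362  0.01154982 0.1988357 ]
```

View pics/m11.png

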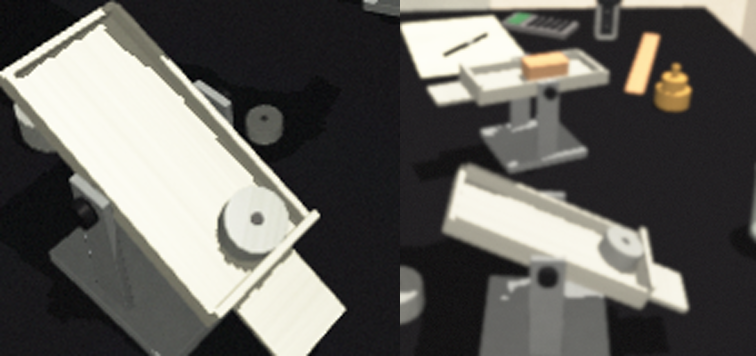

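View pics/s11.png

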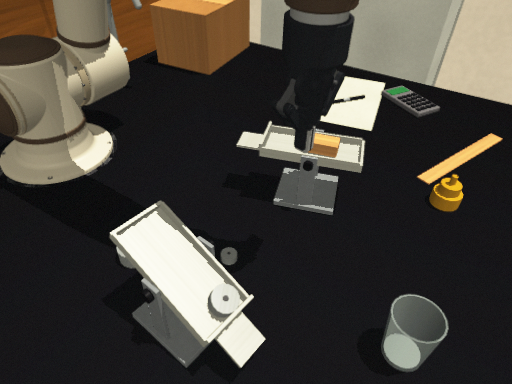

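The weight lies at the backstop, the other tray is level, and the arm is clear. I'll check numerically that it is really against the backstop.

```bash
python3 - <<'E'
from h import *
H=np.array([.5263,-.1672,.11]);d=np.array([.989,-.148,0]);n=np.array([.148,.989,0]);z=np.array([0,0,1.])
for t in (.38,.43,.48):
  f=lambda X,Y,Z:H+(X*np.cos(t)+Z*np.sin(t))*d+Y*n+(Z*np.cos(t)-X*np.sin(t))*z
  print(t,"tab corners scene",proj("scene",[f(.145,.025,0),f(.095,.025,0)]).round(1).tolist(),"disc top@70",proj("scene",[f(.07,0,.02),f(.07,.01,.02),f(.06,0.01,.02)]).round(1).tolist(),"side",proj("side",[f(.07,0.0,.02),f(.06,0.0,.02)]).round(1).tolist())
d1=vision.camera("side")[:,:,::-1];s=vision.camera("scene")[:,:,::-1]
cv2.imwrite("pics/m12.png",np.hstack([cv2.resize(s[270:360,185:275],(400,400),interpolation=2),cv2.resize(d1[230:310,280:360],(400,400),interpolation=2)]))
E
```

```text
0.38 tab corners scene [[268.3, 338.0], [242.0, 309.1]] disc top@70 [[219.6, 302.7], [225.0, 297.5], [219.8, 291.8]] side [[307.6, 257.0], [302.1, 255.0]]
0.43 tab corners scene [[266.4, 339.2], [241.0, 310.1]] disc top@70 [[219.4, 304.1], [224.9, 299.0], [219.7, 293.1]] side [[307.1, 258.7], [301.8, 256.5]]
0.48 tab corners scene [[264.4, 340.2], [239.8, 311.0]] disc top@70 [[219.2, 305.4], [224.6, 300.3], [219.6, 294.3]] side [[306.5, 260.4], [301.3, 258.0]]
```

View pics/m12.png

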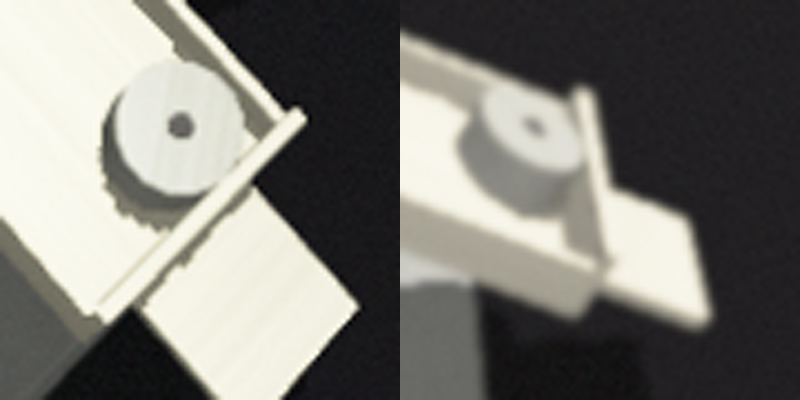

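```bash
python3 -c "
from workcell import job_done,sensors
o=sensors.get_obs();print(o['time'],o['qd'].round(2));print(job_done())"
```

```text
9.9 [ 0.04 -0.   -0.18 -0.12  0.09  0.03]
the job is handed in; nothing more can be done
None
```

I pushed the tab of the tray carrying the middle-sized steel disc down with closed fingers until the tray tipped to about 0.44 rad. The weight slid to the tab end. I then lifted the arm clear and handed the job in at about 9.9 s.

**Last checks**
- **Weight:** the disc's centre hole is at scene pixel (225.7, 298.1). I predicted (224.9, 299.0) for a disc touching the backstop, and both close crops show no gap. The fingers only ever touched the tab.
- **Tray and spare:** the tipped tray stayed where it was after release. The spare tray looks level with its block in place, judged by eye in the pictures.
- **Arm:** it is standing still, clear of everything. The wrist force at the end was only noise, under 1 N per axis.

**Disagreements**
- **Fingertip position:** the closed fingertips sit about 36 mm behind the reported TCP, seen in all three cameras. I found the contact from the pictures instead of the TCP reading.
- **Force reading:** the wrist force stayed within about 1.4 N at every reading, so it did not show the expected 3 to 8 N. I followed the tilt by camera.

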